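# Lock the preparative column with the T-handle hex key

## Task

Swing the dust cover off the lock on the column station, then stand the largest T-handle hex key in the lock's recess and turn it until its hex drops fully home in the hidden socket. With the key home, turn the lock clockwise (seen from above) to its stop, and leave the key standing upright and fully home in the lock, let go. Leave the other things on the bench where they are.

Things in the scene. Friction and masses are not known exactly. Their poses are not given: they have to be found in the camera images.
- station: low white column station, fixed to the bench, deck 220 x 200 mm (x from -90 to +130 mm, y +-100 mm from the origin), deck top 85 mm above the bench. Origin on the bench under the lock's axis; x points to its back, where a steel column 38 mm thick (end caps 44 mm) lies along y, its axis at x = 108 mm, top at 140 mm
- lock_mouth (a point): centre of the lock's mouth: a vertical round guide bore 29 mm across in the middle of a raised countersunk steel collar (about 46 mm across outside, top 94 mm above the bench; the countersink narrows to the bore at 85 mm). Frame parallel to the station. Turned under load, the key may catch on the edge of the socket and drag the dial: ease back and it falls in
- lock_seat (a point): bottom centre of the lock, 30 mm above the bench. From 52 down to 30 mm the bore is a hex socket, 25.6 mm across flats; the angle of its flats is unknown, not given by any pose. A key not lined up rests on its rim, foot about 46 mm above the bench; turned (at most 60 degrees) to within about 7 degrees of lined up it drops 16 mm by its own weight
- dial (a joint): turn of the lock (rad), clockwise from above positive, 0 to 1.70 = at its stop (locked), starts at 0 to 0.3. The flat ring round the collar carries a dark pointer: at 0 along the station's +y, at the stop just past +x at a dark fixed mark. The socket turns with it, against about 0.12 N m of friction
- cover (a joint): swing of the dust cover (rad), anticlockwise from above positive, 0 = over the lock, 1.75 = fully open, starts at 0 to 0.2, stays where left (0.04 N m). Aluminium arm with a 52 mm disc, 97 to 103 mm above the bench; vertical pivot 62 mm from the lock's axis on the station's -y side; opens towards the station's front (-x). Bore clear from about 0.8 rad
- cover_pin (a point): top centre of the cover's upright black pin, 16 mm thick, 22 mm tall (103 to 125 mm above the bench), at the disc's centre 62 mm from the pivot: push it sideways
- rack: grey key rack, fixed, 90 x 250 x 55 mm, three round holes 31 mm across, 45 mm deep, in a row along its y, 75 mm apart; the three T keys stand in them in any order. Origin at the centre of its underside
- key: largest T-handle hex key, steel, about 0.55 kg, upright in the rack, foot 10 mm above the bench. Origin: centre of its foot, z up. From the foot: blunt cone 6 mm high (18 to 25 mm across), hex 24 mm across flats up to 46 mm, stem 16 mm thick, crossbar along x: 120 mm long, 16 wide, 18 high, its middle 119 mm above the foot. A flat of the hex faces x
- key_mid: bystander: middle T-handle key in the rack, 118 mm tall, crossbar 92 mm, hex 19 mm: does not fit
- key_small: bystander: smallest T-handle key in the rack, 108 mm tall, crossbar 70 mm, hex 15 mm: does not fit
- bottle_amber: bystander: amber bottle 64 mm across, 150 mm tall, origin at the centre of its underside
- bottle_clear: bystander: clear bottle 64 mm across, 170 mm tall, origin at the centre of its underside
- flask: bystander: conical flask 72 mm across, 112 mm tall, origin at the centre of its underside
- carton: bystander: carton 70 x 110 x 50 mm, origin at the centre of its underside
- cap: bystander: loose steel end cap 34 mm across, 22 mm high, lying on the front +y corner of the station's deck, origin at the centre of its underside
- spanner: bystander: open spanner 150 mm long lying flat along its x
There are look-alikes about, which are no part of the job. Leave any turquoise look-alike of the key alone.

How it is judged:
By the outcome, as a careful person would: the job done as asked, in the order asked, and still so for the second after the job is handed in, with the robot touching nothing.
It also fails if it takes over 72 s, if anything falls off the work surface, if the arm or the gripper's body presses on something with over 40 N, if the wrist force passes 120 N, or if a joint passes its speed limit or range.

## Robot

A 6-joint arm with a two-finger parallel gripper is mounted at the origin on the work surface. World frame = base frame: x ahead of the robot, y to its left, z up, the work surface at z = 0. Lengths are in mm, angles in rad, forces in N, time in s.
With the tool pointing down it reaches from about 300 to 775 mm from the base axis. Payload 14.6 kg.
Tool frame: the origin (TCP) lies between the finger pads; the fingertips stand manip.tip_reach ahead of it and the grasp point (between the pads) lies 5 mm behind it (manip.tip_reach is the distance from the TCP to the fingertips, in mm); z points along the fingers, y is the line along which they close (so a half turn about z gives the same grasp; the last joint's range is limited). The gripper opens to 94 mm and grips with 3 to 60 N. Pads are 16 mm wide; open, the fingers measure 119 mm over their backs; the gripper's body (75 mm by 177 mm) begins 78 mm behind the grasp point.
Start: joints at [1.048, 0.3, 1.521, -0, 1.321, -0.067], TCP at [242.095, 493.841, 219.446] pointing down, gripper open.
Joint ranges: [-3.03, 3.03], [-0.79, 2.21], [0.23, 2.52], [-1.04, 4.18], [0, 3.07], [-2.55, 2.55]. Speed limits (rad/s): [2.22, 2.22, 2.57, 3.14, 3.14, 3.14].

## Interface

Orientations are given as [roll, pitch, yaw] about the fixed x, y, z axes, in that order (R = Rz(yaw) Ry(pitch) Rx(roll)).
In Python, from cell import manip gives the robot as it stands. The module is installed in compiled form; this text tells all that it offers.
- The arm moves only by the shell command python3 -m creep 'ROWS' [FORCE]. ROWS is JSON, a list of rows, each a list of 3 entries, a list of its own where there are three numbers: the opening, from -1 (shut) to 1 (fully open), then the shift along the tool's x, y, z in cm, then the turn about the tool's z in units of 5 degrees (1.0 is 5 degrees). In form: [[grip, [tx, ty, tz], roll], ...]. A call has 1 to 12 rows; each row is the pose to reach, as a shift and turn from the pose commanded when the call began, along the tool's axes at that moment; what a row does not reach only later rows make up. A row lasts 1/10 s, in which the tool goes at most 50 mm and 8.59 degrees, less where a joint would pass 70% of its speed; a pose out of reach is approached as far as the arm can. A call with a gripper value outside its range is refused whole. The fingers move at their own pace and stop on an object; FORCE is the grip in N (left out, the last holds). Time passes only in rows, so rows that repeat a pose let the fingers close. It gives the time, the measured TCP pose, the force, the opening and the grip force at its end, in the units of the state.
- manip.read_state(): the state, without advancing time (a new reading comes with each control period).
- manip.camera(name): name is "scene" or "side" or "wrist"; returns the picture (400x640x3 uint8, red, green, blue); there is no depth.
- manip.camera_params(name): a dict with "fovy" (degrees; the focal length in pixels is half the picture's height over the tangent of half this angle, whatever the lens; pixels are square), "cx", "cy" (the principal point, pixels), "k1" (the pictures are not rectified: a ray, as slopes to the right and down, at radius r is drawn at 1 + k1 r^2 times it, then the intrinsics apply), "origin" and "attitude" of the camera in the world. Camera axes: x right, y down, z forward; pixel columns grow to the right and rows downward; lengths in mm; the calibration is good to about 2 mm. A picture is of the moment at which its call begins: read the wrist's pose just before it. camera_params takes no time and is no camera call; for the wrist camera it gives the pose at the moment of the call.
- manip.sign_off(): hands the job in; it is judged then, once.
The state is a dict: "clock": time; "joints": joint angles; "qd": joint speeds; "effort": joint torques, N m; "eef_pos": TCP position; "eef_rot": TCP orientation; "wrist_force": force on the tool from outside, world axes, zero at the start; "moment": the same for the moment, N m; "finger_gap": finger opening in mm; "finger_force": force on a finger pad.
Only numpy, scipy, OpenCV 4.12 (cv2) and the standard library are available. Lean on these libraries where they do the work, as an engineer would, in place of code of your own. Each camera call takes 0.05 s, during which the arm holds its last target. There are 200 camera calls.

## Working session

There is one attempt and no reset: what is moved stays moved. The work goes in short steps, Python scripts to look and compute and a shell command to move; the robot and the scene stay as the last step left them, time stands still between calls to the robot, and variables do not carry over. Pictures are saved under pics/ and viewed, at most 10 in all, crops included, and the job is handed in when it is done.

```bash
mkdir -p pics
cat > h.py <<'E'
import numpy as np,cv2
from cell import manip
from scipy.spatial.transform import Rotation as R
def att(p):
    a=np.array(p['attitude'],float)
    return a if a.shape==(3,3) else R.from_euler('xyz',a).as_matrix()
def ray(p,u,v):
    f=200/np.tan(np.radians(p['fovy'])/2)
    d=np.array([(u-p['cx'])/f,(v-p['cy'])/f]);s=d.copy()
    for _ in range(30): s=d/(1+p['k1']*(s@s))
    return np.array(p['origin'],float),att(p)@np.array([*s,1])
def onz(p,u,v,z):
    o,d=ray(p,u,v);return o+d*(z-o[2])/d[2]
def proj(p,X):
    f=200/np.tan(np.radians(p['fovy'])/2)
    c=att(p).T@(np.array(X,float)-np.array(p['origin']));s=c[:2]/c[2]
    return s*(1+p['k1']*(s@s))*f+[p['cx'],p['cy']]
def snap(n,name):
    p=manip.camera_params(n);im=manip.camera(n)
    cv2.imwrite(f'pics/{name}.png',im[...,::-1]);return p,im
E
python3 - <<'E'
from h import *
for n in('scene','side','wrist'):
    p,im=snap(n,n+'0');print(n,p)
print(manip.read_state(),manip.tip_reach)
E
```

```text
scene {'fovy': 48.296732775117505, 'cx': 325.65831019080406, 'cy': 192.32179458347937, 'k1': -0.018187954208141004, 'origin': array([1137.53375856, 1006.53864628,  982.42491045]), 'attitude': array([-2.21828907, -0.02068806,  2.62667906])}
side {'fovy': 43.37452982734045, 'cx': 314.8374300170009, 'cy': 202.51074020315667, 'k1': -0.04444006384810263, 'origin': array([   92.86195094, -1075.11300802,   859.60929648]), 'attitude': array([-2.15196285, -0.00785304, -0.39658496])}
wrist {'fovy': 67.68888782715013, 'cx': 322.2660072592049, 'cy': 203.74694801506638, 'k1': 0.0034030074982132784, 'origin': array([174.51883325, 526.27228238, 384.84673028]), 'attitude': array([2.87839397e+00, 9.74719796e-04, 1.11557179e+00])}
{'clock': 0.15, 'joints': array([ 1.04841784e+00,  3.00345374e-01,  1.52143623e+00,  8.22448362e-06,
        1.32069435e+00, -6.65919067e-02]), 'qd': array([ 8.03649125e-04, -6.12185301e-04, -1.15445427e-03, -9.25735930e-05,
       -4.10764031e-04,  1.34973584e-03]), 'effort': array([-2.17280813e-04, -5.31957364e+01, -3.52818918e+01,  7.08476384e-02,
        2.35646311e-02, -5.28268288e-06]), 'eef_pos': array([241.99647997, 493.69311762, 219.01656562]), 'eef_rot': array([-3.14071184e+00, -6.67262747e-05,  2.68580400e+00]), 'wrist_force': array([-0.30876122, -0.21216021,  0.37846365]), 'moment': array([-0.03142317, -0.01545851, -0.00044814]), 'finger_force': 0.0, 'finger_gap': 93.695667441414} 14.0
```

View pics/scene0.png

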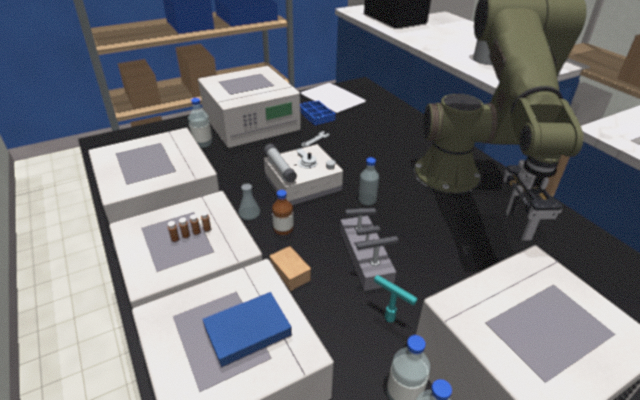

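View pics/side0.png

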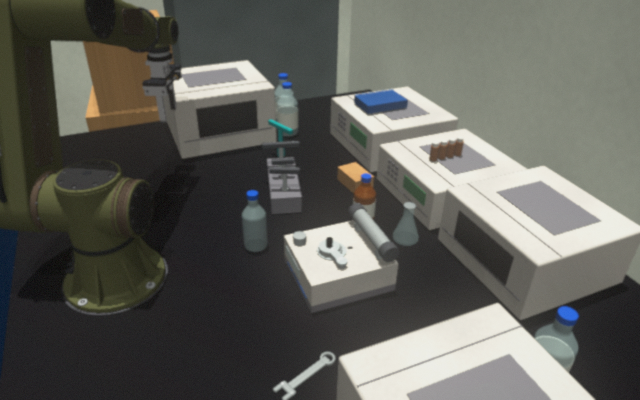

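The scene view shows the rack at about (367,250), with T keys at about (360,211), (370,232) and (378,241). The turquoise look-alike is at (395,290) and the station at (302,170). The side view shows the rack at (285,185), the turquoise key at (281,127), the station at (340,260) and the black cover pin at (329,242).

I'll enlarge both areas.

Run:
```python
from h import *
a=cv2.imread('pics/scene0.png');b=cv2.imread('pics/side0.png')
def c(i,x,y,w,h,s): return cv2.resize(i[y:y+h,x:x+w],(w*s,h*s),interpolation=cv2.INTER_CUBIC)
A=c(a,330,195,100,75,4);B=c(b,250,110,100,75,4)
C=c(a,255,130,100,75,4);D=c(b,280,205,120,75,4)[:, :400]
D=c(b,290,205,100,75,4)
cv2.imwrite('pics/crop1.png',np.vstack([np.hstack([A,B]),np.hstack([C,D])]))
```

```text
(no output)
```

View pics/crop1.png

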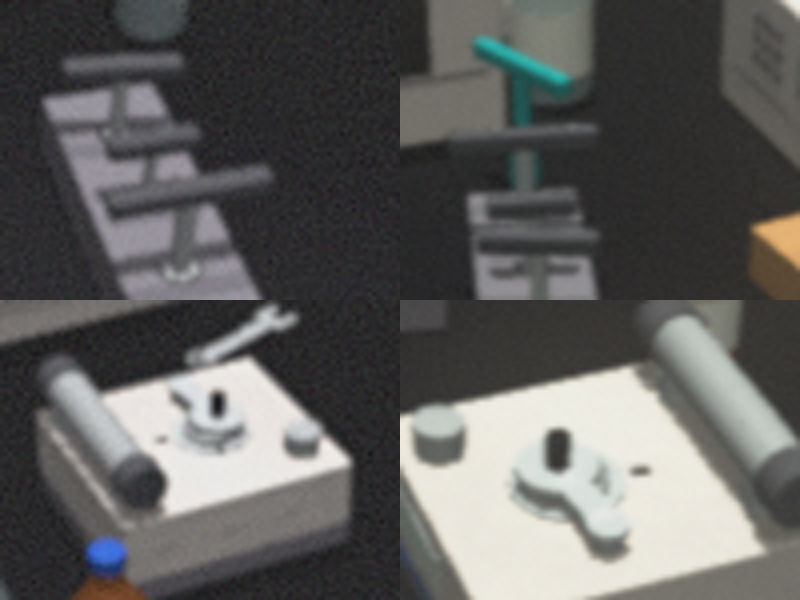

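```bash
cat >> h.py <<'E'
def tri(p,a,q,b):
    o,d=ray(p,*a);o2,e=ray(q,*b);d/=np.linalg.norm(d);e/=np.linalg.norm(e)
    t=np.linalg.lstsq(np.c_[d,-e],o2-o,rcond=None)[0]
    x,y=o+d*t[0],o2+e*t[1];return (x+y)/2,np.linalg.norm(x-y)
E
python3 - <<'E'
from h import *
np.set_printoptions(precision=1,suppress=True)
P=manip.camera_params('scene');Q=manip.camera_params('side');W=manip.camera_params('wrist')
A=lambda x,y:(330+x/4,195+y/4)
B=lambda x,y:(250+(x-400)/4,110+y/4)
C=lambda x,y:(255+x/4,130+(y-300)/4)
D=lambda x,y:(290+(x-400)/4,205+(y-300)/4)
bars=[((105,198),(270,178),(450,142),(598,132)),((105,140),(197,130),(488,207),(576,203)),((66,67),(182,63),(477,241),(598,236))]
for a,b,c,d in bars:
    u,v=A((a[0]+b[0])/2,(a[1]+b[1])/2),B((c[0]+d[0])/2,(c[1]+d[1])/2)
    X,e=tri(P,u,Q,v);z=X[2]
    e1,e2=onz(P,*A(*a),z),onz(P,*A(*b),z);f1,f2=onz(Q,*B(*c),z),onz(Q,*B(*d),z)
    print('bar',X,e,'len',np.linalg.norm(e1-e2),np.linalg.norm(f1-f2),'ang',np.arctan2(*(e1-e2)[1::-1]),np.arctan2(*(f2-f1)[1::-1]))
print('pin',tri(P,C(217,394),Q,D(558,433)),onz(P,*C(217,394),125),onz(Q,*D(558,433),125))
print('pivot',tri(P,C(184,388),Q,D(607,527)),onz(Q,*D(607,527),103),onz(P,*C(184,388),103))
print('cap',tri(P,C(302,428),Q,D(438,418)),)
print('corner f+y',onz(P,*C(350,462),85),'f-y',onz(P,*C(245,360),85))
print('mark',onz(P,*C(160,440),87),onz(Q,*D(641,471),87))
print('col ends',tri(P,C(145,485),Q,D(668,318)),tri(P,C(57,372),Q,D(795,495)))
for n,X in(('deck',[520,0,90]),('key',[400,300,138])): print(n,proj(W,X))
E
```

```text
bar [556.2 300.3 131.5] 2.4990897965550594 len 118.6232934445913 118.97050873979605 ang -0.3243154902799541 -0.23297801012489003
bar [535.  225.  112.2] 3.559428487812286 len 69.55885868852735 68.04477926431125 ang -0.33400314732722514 -0.28836599477956476
bar [515.5 157.7 122. ] 3.598957105716896 len 88.90934933839277 89.69905128813346 ang -0.436409700915891 -0.29972699994177365
pin (array([ 502.1, -202.1,  124.4]), np.float64(1.61920432546)) [ 501.8 -200.9  125. ] [ 502.4 -203.2  125. ]
pivot (array([ 505.6, -263.6,   97.8]), np.float64(3.6649563210550817)) [ 504.4 -270.   103. ] [ 507.7 -255.2  103. ]
cap (array([ 448.8, -140.1,  107.6]), np.float64(1.3359837382643447))
corner f+y [ 420.  -101.6   85. ] f-y [ 419.3 -299.2   85. ]
mark [ 555.5 -209.4   87. ] [ 555.3 -212.6   87. ]
col ends (array([ 620.6, -110.4,  120.2]), np.float64(4.8702387285816995)) (array([ 609.8, -305.7,  121.5]), np.float64(4.336205192118578))
deck [ 96.5 518. ]
key [224.3 418. ]
```

Candidates for the largest T key:
- The turquoise look-alike, scene (395,290): excluded.
- The far key, scene (361,211): bar 89 mm, so it is the middle key.
- The centre key, scene (368,229): bar 69 mm, so it is the small key.
- The near grey key, scene (377,241): bar 119 mm, so it is the **largest key**, at about (556,300). The enlarged crop confirms this.

The station is at about (510,-201) with yaw near 0. I'll work out the first move.

```bash
cat >> h.py <<'E'
def to(x,y,z,yaw=None):
    s=manip.read_state();r=s['eef_rot'];M=R.from_euler('xyz',r).as_matrix()
    M=R.from_euler('xyz',[np.pi,0,r[2]]).as_matrix()
    t=M.T@(np.array([x,y,z])-s['eef_pos'])/10
    y_=0 if yaw is None else -((yaw-r[2]+np.pi)%(2*np.pi)-np.pi)/np.radians(5)
    print('to',np.round([x,y,z]),np.round(t,2),'roll',round(y_,2),'t',round(s['clock'],2))
E
python3 - <<'E'
from h import *
to(450,100,260,np.pi);to(542,-203,200,np.pi)
P=manip.camera_params('scene');Q=manip.camera_params('side')
print(tri(P,(396,290),Q,(281,126)),tri(P,(371,161),Q,(252,194)))
E
```

```text
to [450 100 260] [-36.01 -26.19  -4.1 ] roll -5.22 t 0.15
to [ 542 -203  200] [-57.6  -49.35   1.9 ] roll -5.22 t 0.15
(array([608.51488965, 456.57223026, 120.5400478 ]), np.float64(7.751958153167325)) (array([370.91603093,  -5.33735173, 166.02047326]), np.float64(0.6549524465888055))
```

```bash
python3 -m creep '[[-1,[-36,-26.2,-4],-5.2],[-1,[-36,-26.2,-4],-5.2],[-1,[-36,-26.2,-4],-5.2],[-1,[-36,-26.2,-4],-5.2],[-1,[-36,-26.2,-4],-5.2],[-1,[-36,-26.2,-4],-5.2],[-1,[-36,-26.2,-4],-5.2],[-1,[-36,-26.2,-4],-5.2],[-1,[-36,-26.2,-4],-5.2],[-1,[-36,-26.2,-4],-5.2],[-1,[-36,-26.2,-4],-5.2]]' 20; python3 -c "
from h import *
to(542,-203,200,np.pi)"
```

```text
clock: 1.25
eef_pos: [450.3, 99.2, 259.2]
eef_rot: [-3.142, -0.0, 3.137]
wrist_force: [0.1, -0.0, -0.1]
finger_gap: 9.7
finger_force: 0.0
to [ 542 -203  200] [ -9.31 -30.17   5.92] roll -0.05 t 1.25
```

```bash
python3 -m creep '[[-1,[-9.3,-30.2,5.9],0],[-1,[-9.3,-30.2,5.9],0],[-1,[-9.3,-30.2,5.9],0],[-1,[-9.3,-30.2,5.9],0],[-1,[-9.3,-30.2,5.9],0],[-1,[-9.3,-30.2,5.9],0],[-1,[-9.3,-30.2,5.9],0],[-1,[-9.3,-30.2,5.9],0],[-1,[-9.3,-30.2,5.9],0]]'; python3 -c "
from h import *
p,im=snap('wrist','w1');print(p)
to(537,-202,122,np.pi)"
```

```text
clock: 2.15
eef_pos: [542.5, -200.3, 200.1]
eef_rot: [3.141, -0.001, 3.141]
wrist_force: [0.3, -0.4, 0.2]
finger_gap: 0.1
finger_force: 0.0
{'fovy': 67.68888782715013, 'cx': 322.2660072592049, 'cy': 203.74694801506638, 'k1': 0.0034030074982132784, 'origin': array([ 467.38471182, -201.12528723,  366.08042892]), 'attitude': array([ 2.87906875e+00, -5.29072428e-04,  1.57038655e+00])}
to [ 537 -202  122] [ 0.56 -0.19  7.86] roll -0.0 t 2.2
```

View pics/w1.png

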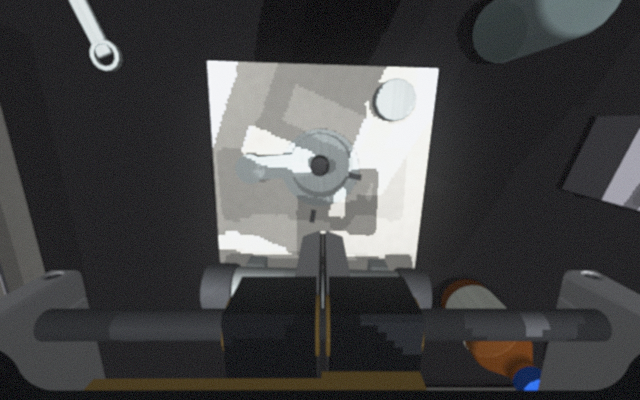

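Wrist view: deck corners at (207,60) and (438,67), pin at (320,165), pivot at (250,167), pointer at (355,177), fixed mark at (313,216), dial ring centred near (325,163).

```bash
python3 -c "
from h import *
np.set_printoptions(precision=1,suppress=True)
p=manip.camera_params('wrist')
for n,u,v,z in(('c1',207,60,85),('c2',438,67,85),('c3',417,266,85),('pin',320,165,125),('piv',252,168,103),('ring',325,163,87),('ptr',355,177,87),('mark',313,216,87)): print(n,onz(p,u,v,z))
"
```

```text
c1 [ 414.5 -300.4   85. ]
c2 [ 420.1 -100.3   85. ]
c3 [ 609.9 -102.7   85. ]
pin [ 499.9 -202.7  125. ]
piv [ 505.5 -263.1  103. ]
ring [ 503.1 -198.3   87. ]
ptr [ 516.3 -169.8   87. ]
mark [ 555.1 -209.9   87. ]
```

```bash
python3 -m creep '[[-1,[0,0,4.5],0],[-1,[0,0,7.8],0],[-1,[0.5,0,7.8],0],[-1,[2.1,0.1,7.8],0],[-1,[3.2,0.2,7.8],0],[-1,[4.2,0.2,7.8],0],[-1,[5.5,0,7.8],0],[-1,[6.7,-0.5,7.8],0],[-1,[7.8,-1.3,7.8],0],[-1,[8.7,-2.2,7.8],0],[-1,[9.3,-3.1,7.8],0],[-1,[9.7,-3.9,7.8],0]]'
```

```text
clock: 3.4
eef_pos: [444.8, -241.8, 122.5]
eef_rot: [3.141, -0.0, 3.139]
wrist_force: [1.2, 1.6, 0.1]
finger_gap: 0.3
finger_force: 0.5
```

```bash
python3 -m creep '[[-1,[0.3,-0.5,0],0],[-1,[0.3,-0.8,0],0],[-1,[0.0,0.3,0],0],[-1,[0,0.3,-4],0],[-1,[-4,3,-8],0],[-1,[-8,4,-8],0],[-1,[-10.5,4,-8],0],[-1,[-10.5,4,-8],0],[-1,[-10.5,4,-8],0]]'; python3 -c "
from h import *
p,im=snap('wrist','w2');print(p)
cv2.imwrite('pics/w2c.png',cv2.resize(im[50:270,200:450,::-1],(750,660))[:600])
to(556,300,230,2.85)"
```

```text
clock: 4.3
eef_pos: [550.4, -200.1, 201.8]
eef_rot: [3.141, -0.001, 3.141]
wrist_force: [-1.2, -0.1, -0.8]
finger_gap: 0.2
finger_force: 0.0
{'fovy': 67.68888782715013, 'cx': 322.2660072592049, 'cy': 203.74694801506638, 'k1': 0.0034030074982132784, 'origin': array([ 475.29239232, -200.85311522,  367.71506079]), 'attitude': array([ 2.87961721e+00, -3.43310965e-04,  1.57048843e+00])}
to [556 300 230] [-0.53 50.05 -2.81] roll 3.32 t 4.35
```

View pics/w2c.png

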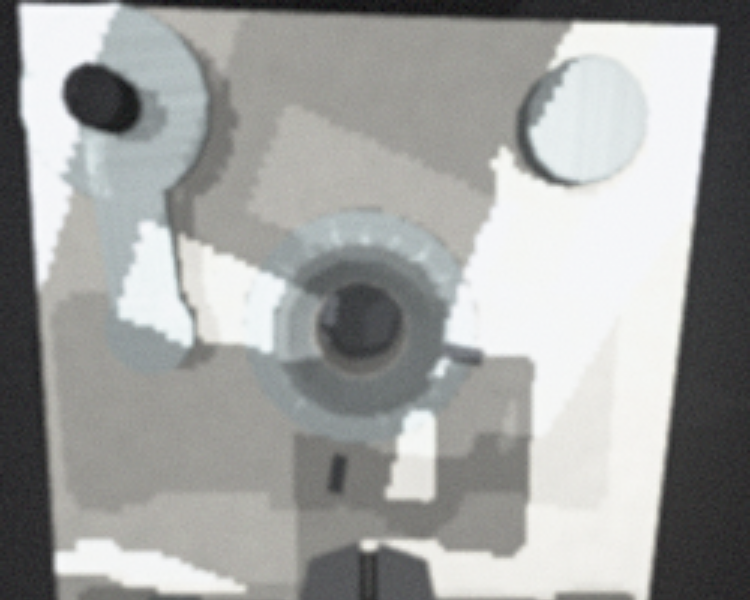

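The cover is open to about 1.6 rad. The bore is centred at crop (361,321), the ring at (361,325), the pointer at (465,354) and the mark at (338,474).

```bash
python3 -c "
from h import *
np.set_printoptions(precision=1,suppress=True)
p=manip.camera_params('wrist')
for n,u,v,z in(('bore',361,321,85),('ring',361,325,87),('ptr',465,354,87),('mark',338,474,87),('c1',20,3,85),('c2',717,26,85),('pin',85,93,125)): print(n,onz(p,200+u/3,50+v/3,z))
"
```

```text
bore [ 505.1 -203.    85. ]
ring [ 506.2 -202.9   87. ]
ptr [ 515.3 -170.2   87. ]
mark [ 554.5 -210.6   87. ]
c1 [ 414.3 -300.7   85. ]
c2 [420.5 -99.7  85. ]
pin [ 443.5 -272.4  125. ]
```

```bash
python3 -m creep '[[-1,[0,5,-6],0],[-1,[-0.5,50,-6],3.3],[-1,[-0.5,50,-6],3.3],[-1,[-0.5,50,-6],3.3],[-1,[-0.5,50,-6],3.3],[-1,[-0.5,50,-6],3.3],[-1,[-0.5,50,-6],3.3],[-0.2,[-0.5,50,-6],3.3],[-0.2,[-0.5,50,-6],3.3],[-0.2,[-0.5,50,-6],3.3],[-0.2,[-0.5,50,-6],3.3],[-0.2,[-0.5,50,-6],3.3]]'; python3 -c "
from h import *
p,im=snap('wrist','w3');print(p)"
```

```text
clock: 5.55
eef_pos: [555.3, 301.2, 262.2]
eef_rot: [-3.141, -0.001, 2.854]
wrist_force: [-0.3, 0.2, -0.7]
finger_gap: 36.3
finger_force: 0.0
{'fovy': 67.68888782715013, 'cx': 322.2660072592049, 'cy': 203.74694801506638, 'k1': 0.0034030074982132784, 'origin': array([483.23665719, 321.78037791, 428.08645158]), 'attitude': array([2.87884137e+00, 1.30957718e-04, 1.28410459e+00])}
```

View pics/w3.png

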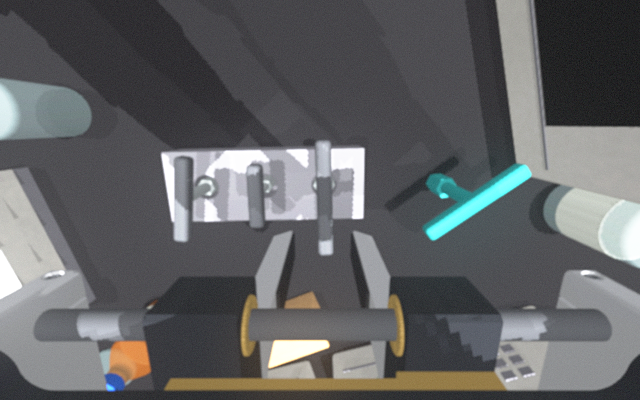

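Wrist view: the large key's bar runs from (323,142) to (326,252). The small bar is at (256,196), the middle one at (183,198) and the turquoise one at (478,202).

```bash
python3 -c "
from h import *
np.set_printoptions(precision=1,suppress=True)
p=manip.camera_params('wrist')
a,b=onz(p,323,143,138),onz(p,325.5,252,138);c=(a+b)/2;d=b-a
print(a,b,c,np.linalg.norm(d),np.arctan2(d[1],d[0]))
yaw=np.arctan2(d[1],d[0])+np.pi
print(yaw); to(c[0],c[1],124,yaw)
im=cv2.imread('pics/w3.png');g=cv2.cvtColor(im,6)
for v in(150,165,215,230,240): print(v,g[v,306:346:2])
"
```

```text
[501.1 315.6 138. ] [609.9 286.1 138. ] [555.5 300.9 138. ] 112.71129778649438 -0.2640049244664325
2.8775877291233605
to [555. 301. 124.] [ 0.1  0.1 13.8] roll -0.28 t 5.6
150 [249 185 177 181 159 141 170 189 196 198 212 191 184 255 251 252 251 251
 250 251]
165 [254 201 180 183 173 135 170 185 190 196 194 180 168 255 250 249 249 253
 253 254]
215 [206 207 206 208 197 161 103 105 111 112 115 101  96 138 170 166 170 168
 170 169]
230 [ 83  83  87  83  82  87  93 112 116 117 123 120 112  99  82  87  84  81
  82  81]
240 [ 82  83  83  81  81  85 109 138 133 138 153 177 168 143  86  85  81  87
  83  83]
```

```bash
python3 -m creep '[[-0.2,[0.1,0.1,5],-0.3],[-0.2,[0.1,0.1,9],-0.3],[-0.2,[0.1,0.1,12],-0.3],[-0.2,[0.1,0.1,13.8],-0.3],[-0.2,[0.1,0.1,13.8],-0.3],[-1,[0.1,0.1,13.8],-0.3],[-1,[0.1,0.1,13.8],-0.3],[-1,[0.1,0.1,13.8],-0.3],[-1,[0.1,0.1,13.8],-0.3],[-1,[0.1,0.1,13.8],-0.3],[-1,[0.1,0.1,13.8],-0.3]]' 50
```

```text
clock: 6.7
eef_pos: [556.3, 300.7, 125.8]
eef_rot: [3.139, 0.002, 2.878]
wrist_force: [0.6, 2.1, 7.7]
finger_gap: 15.4
finger_force: 50.0
```

```bash
python3 -m creep '[[-1,[0,0,-1],0],[-1,[0,0,-3],0],[-1,[0,0,-6],0],[-1,[0,0,-10],0],[-1,[0,0,-14],0],[-1,[0,0,-18],0],[-1,[0,0,-20],0],[-1,[0,0,-20],0],[-1,[0,0,-20],0]]'; python3 -c "
from h import *
to(506,-203,326,2.65)
p,im=snap('side','s2');cv2.imwrite('pics/s2c.png',cv2.resize(im[20:220,200:400,::-1],(600,600)))"
```

```text
clock: 7.6
eef_pos: [555.4, 299.9, 322.9]
eef_rot: [-3.14, -0.002, 2.878]
wrist_force: [-0.0, -0.5, -6.6]
finger_gap: 15.8
finger_force: 50.0
to [ 506 -203  326] [ -8.34 -49.84  -0.31] roll 2.61 t 7.6
```

View pics/s2c.png

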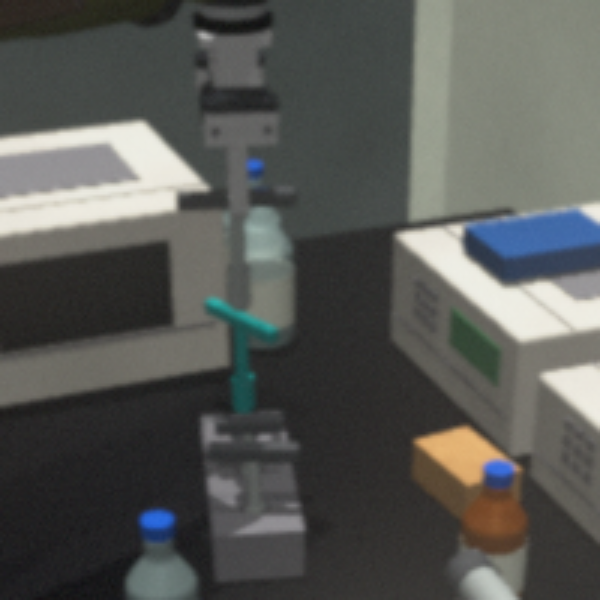

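The key is held upright and centred (side crop bar 178 to 296, stem about 237). Next I carry it over to the lock.

```bash
python3 -m creep '[[-1,[-0.5,-3,0],0.3],[-1,[-1.2,-7,0],1],[-1,[-2,-12,0],1.5],[-1,[-8.3,-49.8,0],2.6],[-1,[-8.3,-49.8,0],2.6],[-1,[-8.3,-49.8,0],2.6],[-1,[-8.3,-49.8,0],2.6],[-1,[-8.3,-49.8,0],2.6],[-1,[-8.3,-49.8,0],2.6],[-1,[-8.3,-49.8,0],2.6],[-1,[-8.3,-49.8,0],2.6],[-1,[-8.3,-49.8,0],2.6]]'; python3 -m creep '[[-1,[0,0,0],0],[-1,[0,0,0],0]]'; python3 -c "
from h import *
to(506,-203,240,2.65)
p,im=snap('side','s3');q,jm=snap('scene','c3')
A=cv2.resize(im[120:320,260:390,::-1],(390,600));B=cv2.resize(jm[70:220,240:337,::-1],(388,600))
cv2.imwrite('pics/s3c.png',np.hstack([A,B]))"
```

```text
clock: 8.85
eef_pos: [504.7, -205.8, 322.1]
eef_rot: [-3.14, -0.004, 2.647]
wrist_force: [-0.6, 1.0, -5.1]
finger_gap: 15.3
finger_force: 50.0
clock: 9.05
eef_pos: [506.0, -201.4, 323.5]
eef_rot: [3.141, -0.002, 2.652]
wrist_force: [0.5, -0.0, -4.1]
finger_gap: 15.7
finger_force: 50.0
to [ 506 -203  240] [-0.08 -0.14  8.35] roll 0.02 t 9.05
```

View pics/s3c.png

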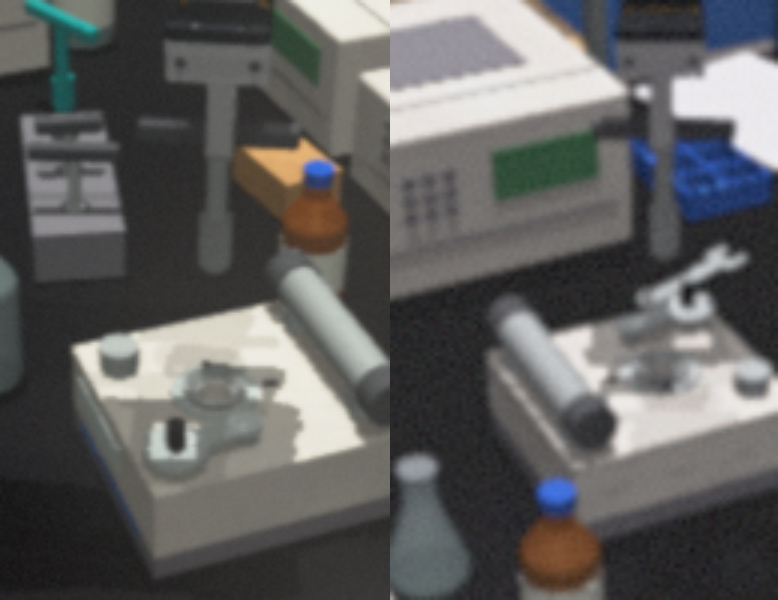

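```bash
python3 -c "
from h import *
np.set_printoptions(precision=1,suppress=True)
P=manip.camera_params('scene');Q=manip.camera_params('side')
print('foot',tri(P,(308.4,133),Q,(331.7,208.5)),onz(P,308.4,133,209),onz(Q,331.7,208.5,209))
a,b=(240+(659-390)/4,70+372/4),(260+211/3,120+387/3)
print('collar',tri(P,a,Q,b),onz(P,*a,92),onz(Q,*b,92))
"
```

```text
foot (array([ 505.5, -201.7,  209.6]), np.float64(1.7121266500686136)) [ 504.3 -202.3  209. ] [ 506.6 -201.4  209. ]
collar (array([ 509. , -199.5,   87.2]), np.float64(3.1216112351466547)) [ 513.8 -193.7   92. ] [ 505.1 -204.2   92. ]
```

```bash
python3 -m creep '[[-1,[-0.1,-0.1,3],0],[-1,[-0.1,-0.1,6],0],[-1,[-0.1,-0.1,9],0],[-1,[-0.1,-0.1,11],0],[-1,[-0.1,-0.1,11.5],0],[-1,[-0.1,-0.1,12],0],[-1,[-0.1,-0.1,12.4],0],[-1,[-0.1,-0.1,12.4],0]]' 25;  python3 -m creep '[[-1,[0,0,0.5],0],[-1,[0,0,1],0],[-1,[0,0,1],0]]'
```

```text
clock: 9.95
eef_pos: [506.6, -203.5, 200.8]
eef_rot: [3.142, 0.001, 2.651]
wrist_force: [-0.1, -0.7, -5.4]
finger_gap: 15.9
finger_force: 25.0
clock: 10.25
eef_pos: [506.5, -203.5, 189.8]
eef_rot: [3.141, -0.0, 2.651]
wrist_force: [2.6, 0.5, -7.6]
finger_gap: 15.9
finger_force: 25.0
```

```bash
python3 -m creep '[[-1,[0,0,0.5],0],[-1,[0,0,1],0],[-1,[0,0,1.5],0],[-1,[0,0,2],0],[-1,[0,0,2.5],0],[-1,[0,0,2.5],0]]'
```

```text
clock: 10.85
eef_pos: [506.2, -203.4, 164.6]
eef_rot: [3.141, -0.001, 2.651]
wrist_force: [2.8, 1.1, -8.0]
finger_gap: 16.0
finger_force: 25.0
```

```bash
python3 -m creep '[[-0.58,[0,0,0],0],[-0.58,[0,0,0],0],[-0.58,[0,0,0],0],[-0.58,[0,0,0.6],0],[-0.58,[0,0,1.2],0],[-0.58,[0,0,1.2],0]]' 10
cat >> h.py <<'E'
def bar(tag,save=False):
    import sys
    q=manip.camera_params('side');im=manip.camera('side')
    s=manip.read_state();x=s['eef_pos'];th=s['eef_rot'][2]
    out=[]
    # vertical profile at both bar ends: darkest band row, compared with predicted rows for z=149/165
    for sg in(1,-1):
        e=np.array([x[0]+sg*48*np.cos(th),x[1]+sg*48*np.sin(th)])
        a=proj(q,[*e,165]);b=proj(q,[*e,149]);out+=[np.round(a,1),np.round(b,1)]
    cv2.imwrite(f'pics/{tag}.png',im[...,::-1])
    g=cv2.cvtColor(im,cv2.COLOR_RGB2GRAY).astype(int)
    for i in(0,2):
        u=int(round(out[i][0]));v=int(out[i][1]);print(tag,'px',u,'rim row',out[i][1],'home row',out[i+1][1],'from',v-8,g[v-8:v+17,u-1:u+2].mean(1).astype(int))
    print('yaw',round(th,3),'moment',np.round(s['moment'],2),'F',np.round(s['wrist_force'],1),'gap',round(s['finger_gap'],1))
E
python3 -c "
from h import *
bar('b0')"
```

```text
clock: 11.45
eef_pos: [506.0, -203.4, 152.3]
eef_rot: [-3.141, -0.002, 2.651]
wrist_force: [0.2, 1.5, -0.9]
finger_gap: 19.8
finger_force: 0.2
b0 px 311 rim row 223.2 home row 228.7 from 215 [ 44  45  46  49  56  62  64  64  61  57  55  53  52  77 153 221 230 220
 214 213 213 211 212 211 211]
b0 px 352 rim row 225.7 home row 231.2 from 217 [ 62  59  64  77  77  79  79  74  64  61  59  68 134 217 232 233 234 234
 234 233 229 226 227 227 228]
yaw 2.651 moment [ 0.01 -0.01 -0.03] F [ 0.4 -0.3 -0.1] gap 19.7
```

The key rests on the rim, with the bar at the predicted row. I'll search anticlockwise in small steps.

```bash
python3 -m creep '[[-0.58,[0,0,0],-0.7],[-0.58,[0,0,0],-1.4],[-0.58,[0,0,0],-2.1],[-0.58,[0,0,0],-2.8],[-0.58,[0,0,0],-3.5],[-0.58,[0,0,0],-3.5]]'; python3 -c "
from h import *
bar('b1')"
```

```text
clock: 12.1
eef_pos: [506.5, -203.7, 153.6]
eef_rot: [-3.142, 0.0, 2.957]
wrist_force: [0.8, 0.5, -0.3]
finger_gap: 19.6
finger_force: 0.2
b1 px 312 rim row 226.8 home row 232.3 from 218 [ 44  44  48  60  64  64  63  57  55  53  78 151 221 229 219 209 198 193
 193 191 189 188 196 211 212]
b1 px 351 rim row 222.1 home row 227.6 from 214 [ 96 103 102  90  64  54  60  69  72  69  65  60  58  63 130 218 233 234
 233 234 234 234 235 235 234]
yaw 2.955 moment [-0.02 -0.06  0.03] F [1.4 0.2 0.8] gap 19.7
```

```bash
python3 -m creep '[[-0.58,[0,0,0],-0.7],[-0.58,[0,0,0],-1.4],[-0.58,[0,0,0],-2.1],[-0.58,[0,0,0],-2.8],[-0.58,[0,0,0],-3.5],[-0.58,[0,0,0],-3.5]]'; python3 -c "
from h import *
bar('b2')"
```

```text
clock: 12.75
eef_pos: [506.3, -203.7, 153.4]
eef_rot: [-3.142, -0.0, -3.022]
wrist_force: [-0.0, 0.1, -0.8]
finger_gap: 19.8
finger_force: 0.7
b2 px 314 rim row 230.3 home row 235.8 from 222 [ 45  49  62  71  76  74  64  56  55  57  98 162 191 194 193 191 188 166
 119 108 121 125 124 118 102]
b2 px 349 rim row 218.8 home row 224.2 from 210 [ 97  98  96  97  97  98  95  86  67  61  61  58  57  54  57 103 179 223
 232 233 234 234 233 234 233]
yaw -3.024 moment [-0.06  0.01 -0.  ] F [ 0.8 -0.5 -0.3] gap 19.7
```

```bash
python3 -m creep '[[-0.58,[0,0,0],-0.7],[-0.58,[0,0,0],-1.4],[-0.58,[0,0,0],-2.1],[-0.58,[0,0,0],-2.8],[-0.58,[0,0,0],-2.8]]'; python3 -c "
from h import *
bar('b3');print(manip.read_state()['joints'][5])"
```

```text
clock: 13.3
eef_pos: [506.4, -203.6, 153.5]
eef_rot: [3.142, -0.0, -2.779]
wrist_force: [-0.6, 0.6, -0.9]
finger_gap: 19.6
finger_force: 0.1
b3 px 317 rim row 232.7 home row 238.3 from 224 [ 46  46  50  90 163 202 188 127  88  87  81  74  60  55  54  57  75  95
 111 122 124 123 121 116 105]
b3 px 346 rim row 216.6 home row 222.0 from 208 [ 74  76  75  75  74  74  79  79  74  74  63  57  62  60  58  58  57  56
  53  56  89 159 217 229 224]
yaw -2.78 moment [0.06 0.   0.01] F [-0.2  1.  -1.7] gap 19.7
-2.3814876071528226
```

The bar has dropped by about 6 px, matching the home rows, so the key is home. Now I turn it clockwise.

```bash
python3 -m creep '[[-0.58,[0,0,0.4],0.5],[-0.58,[0,0,0.4],1.5],[-0.58,[0,0,0.4],2.5],[-0.58,[0,0,0.4],3.7],[-0.58,[0,0,0.4],5],[-0.58,[0,0,0.4],6.3],[-0.58,[0,0,0.4],7.6],[-0.58,[0,0,0.4],9],[-0.58,[0,0,0.4],10.4],[-0.58,[0,0,0.4],11.8],[-0.58,[0,0,0.4],13],[-0.58,[0,0,0.4],14]]'; python3 -c "
from h import *
bar('b4')"
```

```text
clock: 14.55
eef_pos: [506.3, -203.4, 149.5]
eef_rot: [-3.142, -0.0, 2.277]
wrist_force: [-0.6, 0.9, 1.1]
finger_gap: 19.7
finger_force: 4.7
b4 px 313 rim row 219.0 home row 224.4 from 211 [ 96  96  96  97  95  89  67  49  44  45  46  46  52  54  57  57  55  53
  53  68 135 208 217 213 212]
b4 px 350 rim row 230.0 home row 235.5 from 222 [104 104 119 139 156 173 153  98  70  69  67  63  58  59  82 130 147 136
 129 130 133 135 142 141 120]
yaw 2.272 moment [0.32 0.28 0.1 ] F [-0.8  1.7  0.7] gap 19.9
```

```bash
python3 -m creep '[[-0.58,[0,0,0],1],[-0.58,[0,0,0],2],[-0.58,[0,0,0],3],[-0.58,[0,0,0],4],[-0.58,[0,0,0],4]]'; python3 -c "
from h import *
bar('b5')";python3 -m creep '[[-0.58,[0,0,0],0.5],[-0.58,[0,0,0],1],[-0.58,[0,0,0],1]]'; python3 -c "
from h import *
bar('b6')"
```

```text
clock: 15.1
eef_pos: [506.4, -203.4, 149.5]
eef_rot: [-3.142, -0.0, 1.933]
wrist_force: [-1.0, 0.7, 0.6]
finger_gap: 19.8
finger_force: 2.6
b5 px 317 rim row 216.0 home row 221.3 from 208 [ 77  95  99 100  94  94  94  97  97  95  94  89  77  58  51  53  52  52
  52  61 118 190 213 215 214]
b5 px 346 rim row 233.3 home row 238.9 from 225 [210 211 216 226 230 219 160  94  70  70  67  62  58  56  63  82  98 115
 126 129 152 193 184 139 111]
yaw 1.937 moment [0.31 0.19 0.06] F [0.3 2.1 1.9] gap 19.3
clock: 15.45
eef_pos: [506.4, -203.5, 149.5]
eef_rot: [3.142, -0.0, 1.849]
wrist_force: [-0.8, 1.5, 1.3]
finger_gap: 19.5
finger_force: 3.6
b6 px 319 rim row 215.3 home row 220.7 from 207 [ 52  55  58  54  50  49  48  49  48  49  48  51  61  69  58  51  52  50
  50  50  61 108 169 204 213]
b6 px 345 rim row 234.1 home row 239.6 from 226 [215 221 228 230 222 180 111  73  69  68  65  60  58  57  80 117 135 123
 116 120 130 137 134 123 106]
yaw 1.851 moment [0.39 0.14 0.1 ] F [-0.   1.9  1. ] gap 20.0
```

```bash
for i in 1; do python3 -m creep '[[-0.58,[0,0,0],0.5],[-0.58,[0,0,0],1],[-0.58,[0,0,0],1]]' 25; python3 -c "
from h import *
s=manip.read_state();print(s['eef_rot'][2],s['moment'],s['finger_gap'],s['finger_force'])"; python3 -m creep '[[-0.58,[0,0,0],0.5],[-0.58,[0,0,0],1],[-0.58,[0,0,0],1]]'; python3 -c "
from h import *
bar('b7')
s=manip.read_state();print(s['eef_rot'][2],s['moment'],s['finger_gap'],s['finger_force'])"; done
```

```text
clock: 15.8
eef_pos: [506.5, -203.5, 149.5]
eef_rot: [3.142, -0.0, 1.762]
wrist_force: [-1.1, 3.5, 1.1]
finger_gap: 20.1
finger_force: 3.8
1.7622908360888077 [0.3902849  0.12455842 0.15421774] 20.09122585703387 3.7674322770908475
clock: 16.1
eef_pos: [506.5, -203.6, 149.5]
eef_rot: [3.141, -0.0, 1.675]
wrist_force: [-0.5, 2.2, 2.2]
finger_gap: 20.0
finger_force: 3.7
b7 px 322 rim row 214.3 home row 219.6 from 206 [ 62  65  67  67  67  67  66  68  69  71  70  74  79  83  84  76  72  70
  72  72  75  92 124 149 155]
b7 px 342 rim row 235.3 home row 240.8 from 227 [176 177 179 176 162 120  79  66  66  66  61  58  56  61  84 129 169 176
 135  97 101 110 109 106 102]
yaw 1.677 moment [0.44 0.14 0.05] F [-0.6  2.8  2. ] gap 20.0
1.6765006247182324 [0.44089809 0.14024275 0.05015224] 20.012370387902834 3.6195520567707717
```

```bash
S='from h import *
s=manip.read_state();print(np.round([s["eef_rot"][2],*s["moment"],*s["wrist_force"],s["finger_gap"],s["finger_force"]],2))'; python3 -m creep '[[-0.58,[0,0,0],1],[-0.58,[0,0,0],2],[-0.58,[0,0,0],2]]' >/dev/null; python3 -c "$S"; python3 -m creep '[[-0.58,[0,0,0],0.5],[-0.58,[0,0,0],1],[-0.58,[0,0,0],1]]'>/dev/null; python3 -c "$S";  python3 -m creep '[[-0.58,[0,0,0],0.5],[-0.58,[0,0,0],1],[-0.58,[0,0,0],1]]'>/dev/null; python3 -c "$S"
```

```text
[ 1.5   0.37  0.13  0.08 -0.77  2.33  1.59 19.69  2.92]
[ 1.41  0.51  0.08  0.25  0.1   2.74  1.58 19.79  6.76]
[ 1.33  0.37  0.06  0.62  1.25  2.26  2.25 19.86 21.43]
```

The moment jumps to 0.62 N m, so the lock is at its stop. I'll ease back within the slack, open, lift clear and look.

```bash
python3 -m creep '[[-0.58,[0,0,0],-1.5],[-0.58,[0,0,0],-3.2],[-0.2,[0,0,0],-3.2],[-0.1,[0,0,0],-3.2],[-0.1,[0,0,0],-3.2],[-0.1,[0,0,-3],-3.2],[-0.1,[0,0,-7],-3.2],[-0.1,[0,0,-11],-3.2],[-0.1,[5,0,-13],-3.2],[-0.1,[8,0,-13],-3.2],[-0.1,[8,0,-13],-3.2]]'; python3 -c "
from h import *
p,im=snap('wrist','w9');np.save('p9.npy',[p['origin'],p['attitude']])
_,s=snap('side','s9');_,c=snap('scene','c9')
A=cv2.resize(im[...,::-1],(480,300));B=cv2.resize(s[195:295,270:376,::-1],(318,300));C=cv2.resize(c[120:220,255:355,::-1],(300,300))
print(proj(p,[506,-203,159]))
cv2.imwrite('pics/f9.png',np.vstack([np.hstack([A,B]),np.hstack([C,np.zeros((300,498,3),np.uint8)])]))"
```

```text
clock: 18.15
eef_pos: [526.7, -123.2, 280.3]
eef_rot: [3.14, 0.0, 1.605]
wrist_force: [-0.8, -1.3, 0.3]
finger_gap: 42.4
finger_force: 0.0
[299.73285055 273.14069092]
```

View pics/f9.png

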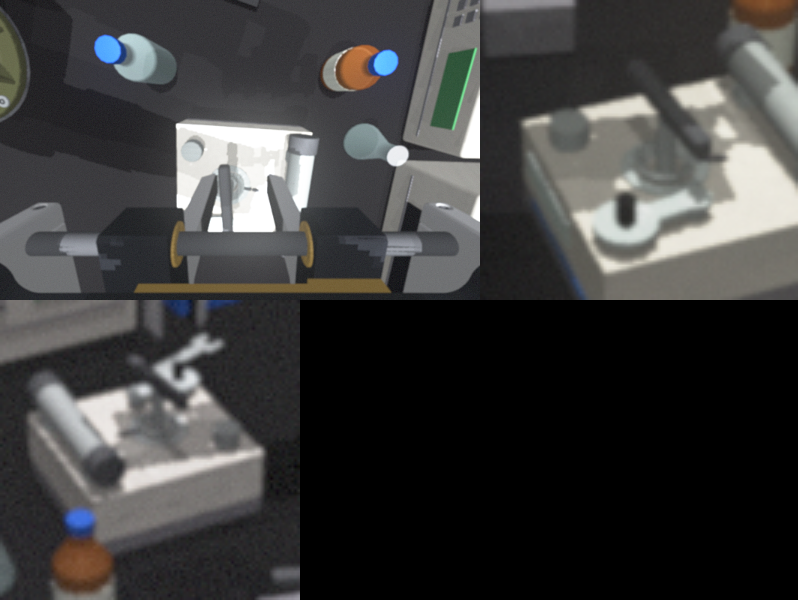

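The key stands upright and the pointer is next to the mark at about (250,190) in the scaled wrist view. I'll make one enlarged check with the last picture, plus a height measurement.

```bash
python3 -c "
from h import *
im=cv2.imread('pics/w9.png');s=cv2.imread('pics/s9.png')
A=cv2.resize(im[205:305,270:370],(400,400),interpolation=2);B=cv2.resize(s[205:265,300:360],(400,400),interpolation=2)
cv2.imwrite('pics/g9.png',np.hstack([A,B]))
p=manip.camera_params('wrist');p['origin'],p['attitude']=np.load('p9.npy')
for X in([506,-203,87],[554.5,-210.6,87],[506+33*np.cos(-.157),-203+33*np.sin(-.157),87]): print((proj(p,X)-[270,205])*4)
q=manip.camera_params('side')
for z in(30+119,46+119):print((proj(q,[506,-203,z])-[300,205])*400/60)
"
```

```text
[134.71444696 164.87058139]
[282.94392854 191.17850181]
[234.53422275 182.73387571]
[207.15237857 165.50969586]
[208.31295156 129.10720895]
```

View pics/g9.png

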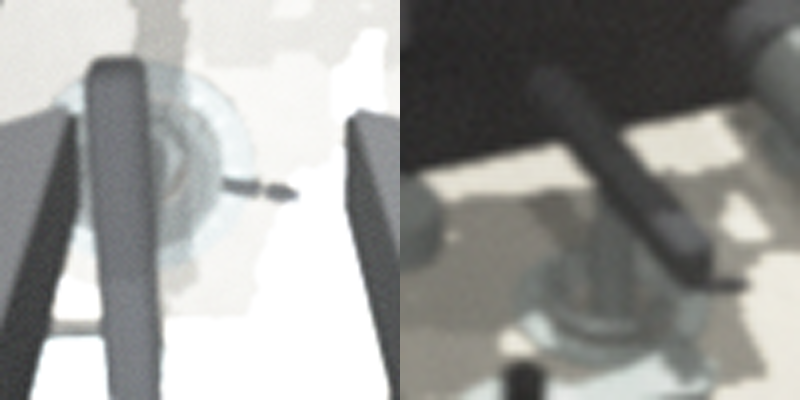

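The pointer at (240,186) lines up with the fixed mark at (282,191). The bar's middle in the side view, at (217,172), matches the home prediction of (207,166), so the key is fully home.

```bash
python3 -c "
from cell import manip
print(manip.sign_off())"
```

```text
the job is handed in; nothing more can be done
None
```

The job is handed in: the cover is swung open, and the largest key stands upright and fully home in the lock, which is turned clockwise to its stop and let go, by my own camera and wrist-moment checks; `sign_off()` gave no verdict.

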